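# Set the flow cup into its stand

## Robot

A 7-joint arm with a two-finger parallel gripper is mounted at the origin on the work surface. World frame = base frame: x ahead of the robot, y to its left, z up, the work surface at z = 0. Lengths are in m, angles in rad, forces in N, time in s.
With the tool pointing down it reaches from about 0.4 to 0.85 m from the base axis. Payload 10.4 kg.
Tool frame: the origin (TCP) lies midway between the tips of the shut fingers; the grasp point (between the pads) lies 19 mm behind it; x points along the fingers, z is the direction in which the jaws open and shut, and the axes are right-handed (so a half turn about x gives the same grasp; the last joint's range is limited). The gripper opens to 87 mm and grips with 3 to 60 N. Pads are 19 mm wide; open, the fingers measure 117 mm over their backs; the gripper's body (75 mm by 190 mm) begins 51 mm behind the grasp point.
Start: joints at [1.325, 0.332, -0.065, 1.46, 0.022, 1.35, -0.088], TCP at [0.138, -0.61, 0.223] pointing down, gripper open.
Joint ranges: [-2.6, 2.6], [-0.5, 2.12], [-1.47, 1.34], [0.16, 2.42], [-1.27, 4.41], [0.06, 2.06], [-2.6, 2.6]. Speed limits (rad/s): [2.22, 2.22, 2.79, 2.79, 3.14, 3.14, 3.14].

## Interface

Orientations are given as a unit quaternion [x, y, z, w].
In Python, from bench import read_state, camera, camera_params, close_job gives the robot as it stands.
- The arm moves only by the tool arm_command, never from a script. Its argument "targets" is a list of rows, each a list of 7 numbers: the closure in counts, from 0 (fully open) to 255 (shut), then the shift along the tool's x, y, z in mm, then the turn, a rotation vector about the tool's x, y, z in rad. A call has 1 to 10 rows; each row is the pose to reach, as a shift and turn from the pose commanded when the call began, along the tool's axes at that moment; what a row does not reach only later rows make up. A row lasts 1/10 s, in which the tool goes at most 50 mm and 8.59 degrees, less where a joint would pass 70% of its speed; a pose out of reach is approached as far as the arm can. A call with a gripper value outside its range is refused whole. The fingers move at their own pace and stop on an object; "newtons" is the grip in N (left out, the last holds). Time passes only in rows, so rows that repeat a pose let the fingers close. It gives the time, the measured TCP pose, the force and the opening at its end, in the units of the state.
- read_state(): the state, without advancing time (a new reading comes with each control period).
- camera(name): name is "scene" or "top" or "wrist"; returns the picture (480x640x3 uint8, red, green, blue); there is no depth.
- camera_params(name): a dict with "intrinsics" (3x3 intrinsics, pixels), "dist" ([k1, k2, p1, p2, k3] as OpenCV has them; the pictures are not rectified), "xyz" and "orientation" of the camera in the world; the wrist camera has in their place "mount" (4x4, takes a point from camera to tool coordinates, whose origin is the TCP and whose axes are the tool frame's). Camera axes: x right, y down, z forward; pixel columns grow to the right and rows downward; lengths in m; the calibration is good to about 2 mm. A picture is of the moment at which its call begins: read the wrist's pose just before it. camera_params takes no time and is no camera call.
- close_job(): hands the job in, once; it reports no verdict.
The state is a dict: "time": time; "joint_positions": joint angles; "joint_vel": joint speeds; "joint_torque": joint torques, N m; "ee_pos": TCP position; "eef_rot": TCP orientation; "ft_force": force on the tool from outside, world axes, zero at the start; "torque": the same for the moment, N m; "width": finger opening in m.
Only numpy, scipy, OpenCV 4.12 (cv2) and the standard library are available. Lean on these libraries where they do the work, as an engineer would, in place of code of your own. Each camera call takes 0.05 s, during which the arm holds its last target.

## Task

Get the viscosity test ready: take the open metal flow cup, the one with the tapered base, and lower it upright into the cone-shaped seat on top of the three-legged stand until it sits fully home, then let go; do not drop it in. Leave the straight-sided sample tin and the closed glass jar standing where they are.

Things in the scene. Friction and masses are not known exactly. Their poses are not given: they have to be found in the camera images.
- flow_cup: The flow cup: open bare-aluminium cup, 80 mm tall, round. Upper part straight, 52 mm outside diameter from 22 mm above the underside up to the rim; below that it tapers as a cone (convex base) to a flat foot 28 mm across. Wall 4 mm, small dark outlet dot in its floor. About 0.2 kg. Stands loose on the bench. Origin: centre of the underside of the foot; z along its axis towards the open rim.
- seat (a point): Point 95 mm above the bench where the flow cup's underside centre lies when fully home; z up. Fixed stand: dark foot plate 144 mm across, three thin legs, on top a steel funnel ring (cone of the cup's taper, open below), rim 72 mm outside, 64 mm inside, 32 mm above this point and the stand's highest part. It centres a cup up to about 10 mm off. A clear beaker stands under the ring.
- sample_tin: The straight-sided sample tin, a look-alike to leave alone: open steel tin, flat bottom, 58 mm outside diameter, 62 mm tall, loose. Origin: centre of its underside, z up.
- jar: Closed glass jar with a steel screw cap, to leave alone: about 56 mm diameter, 85 mm tall, loose. Origin: centre of its underside, z up.
Not all that is in view belongs to the job. Leave any yellow look-alike of the flow_cup alone. What is shaped like the part that bears seat but blue is not meant.

How it is judged:
By the outcome, as a careful person would: the job done as asked, in the order asked, and still so for the second after the job is handed in, with the robot touching nothing.
It also fails if it takes over 38 s, if anything falls off the work surface, if the arm or the gripper's body presses on something with over 40 N, if the wrist force passes 120 N, or if a joint passes its speed limit or range.

## Working session

There is one attempt and no reset: what is moved stays moved. The work goes in short steps, Python scripts to look and compute and a tool call to move; the robot and the scene stay as the last step left them, time stands still between calls to the robot, and variables do not carry over. Pictures are saved under pics/ and viewed, and the job is handed in when it is done.

Besides the shell and the picture viewer there is one more tool, called as a command line: name --pt "numbers of a row" for each row, then --argument value for the rest. arm_command: Moves the arm, as the interface text tells. Its arguments: {"type":"object","properties":{"targets":{"type":"array"},"newtons":{"type":"number"}},"required":["targets"]}

```bash
mkdir -p pics; ls
python3 - <<'E'
from bench import *
import cv2
s=read_state();print({k:(v if not hasattr(v,'tolist') else v.tolist()) for k,v in s.items()})
for n in("scene","top","wrist"):
    im=camera(n);cv2.imwrite(f"pics/{n}0.png",im[:,:,::-1]);print(n,camera_params(n))
E
```

```text
pics
{'time': 0.0, 'joint_positions': [1.3253950011001703, 0.3329276706269853, -0.06471385295832698, 1.460904668845253, 0.02159854224532589, 1.3498832588747474, -0.08849544069652303], 'joint_vel': [0.0011312260012236082, -0.0012823633186664616, -5.71787526728709e-05, 0.0004068091579440332, -0.00037239789113784814, 6.596653097954538e-05, 0.0016176052928069862], 'joint_torque': [-0.000810708588687703, -62.326390743255615, 0.023893072502687573, -38.9901065826416, -0.06142876110970974, 0.039827440632507205, 0.00012128608432249166], 'ee_pos': [0.13802443468316664, -0.6091914516341124, 0.22173661769422714], 'eef_rot': [0.44160396056983625, 0.5529006217198108, -0.441006039134266, 0.5520874187644449], 'ft_force': [0.3718060247511116, 0.41030168567178543, -0.48462636156911215], 'torque': [0.00997315360894843, 0.010834187233343156, 0.0033363563338914414], 'width': 0.08676004310858722}
scene {'intrinsics': array([[539.34876257,   0.        , 319.32644347],
       [  0.        , 539.34876257, 244.41977884],
       [  0.        ,   0.        ,   1.        ]]), 'dist': array([-0.13838902,  0.     
[... 469 characters left out ...]
  1.09963027]), 'orientation': array([ 0.70924107, -0.70186215,  0.04429961, -0.04903238])}
wrist {'intrinsics': array([[345.04425081,   0.        , 318.47698526],
       [  0.        , 345.04425081, 241.31812992],
       [  0.        ,   0.        ,   1.        ]]), 'dist': array([-0.05635811,  0.        ,  0.        ,  0.        ,  0.        ]), 'mount': array([[ 2.06553372e-04, -3.06655666e-01,  9.51820498e-01,
        -1.62347152e-01],
       [ 4.03059005e-07, -9.51820518e-01, -3.06655673e-01,
         8.52939534e-02],
       [ 9.99999979e-01,  6.37244032e-05, -1.96478138e-04,
         8.53676818e-07],
       [ 0.00000000e+00,  0.00000000e+00,  0.00000000e+00,
         1.00000000e+00]])}
```

View pics/scene0.png

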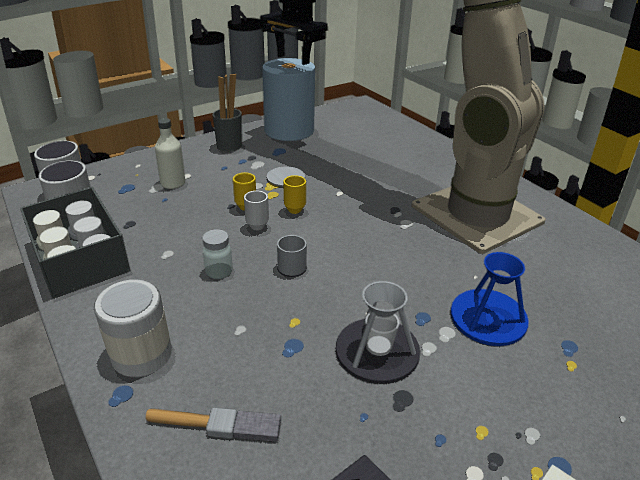

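View pics/top0.png

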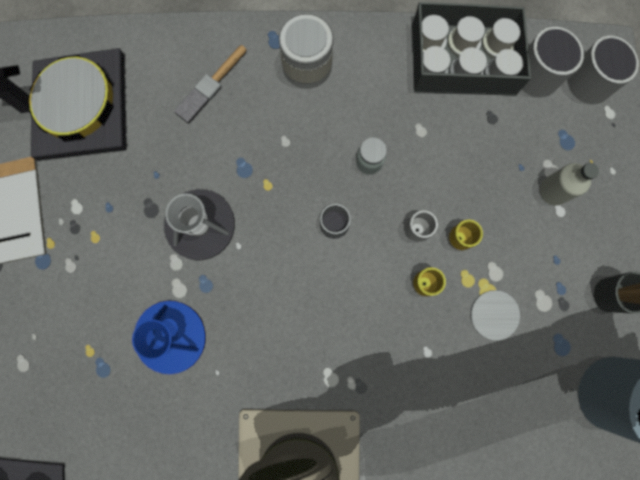

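View pics/wrist0.png

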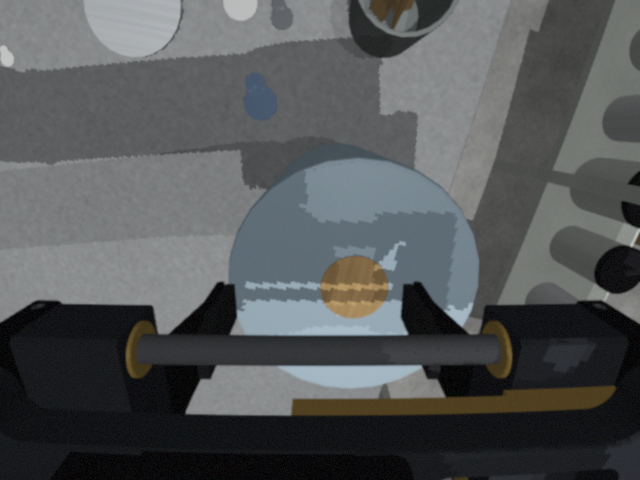

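The scene shows the bare-metal cup at top (423,224) and scene (257,211). It tapers and has an outlet dot, so it fits the flow cup. The others are the straight tin at top (335,220), the yellow look-alikes at (468,234) and (431,281), and the jar at (372,152). The steel stand is at top (187,215), and the blue stand at (155,337) is not meant. Next I'll enlarge to confirm this.

Run:
```python
import cv2,numpy as np
t=cv2.imread('pics/top0.png');s=cv2.imread('pics/scene0.png')
def c(im,x,y,w,h):return cv2.resize(im[y:y+h,x:x+w],(400,300),interpolation=cv2.INTER_CUBIC)
cv2.imwrite('pics/crop1.png',np.vstack([np.hstack([c(t,390,187,100,75),c(t,150,177,100,75)]),np.hstack([c(s,210,165,120,90),c(s,325,270,120,90)])]))
```

```text
(no output)
```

View pics/crop1.png

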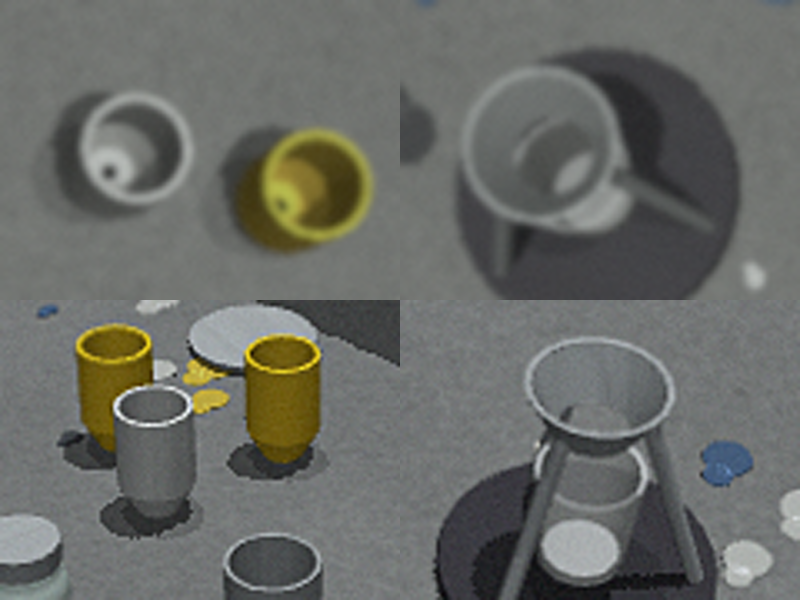

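Confirmed: the bare-metal cup has a tapered base and an outlet dot, with its rim at top ~(424,224) and scene ~(256,197). The steel stand's rim is at top ~(185,213) and scene ~(385,297). The yellow cups are neighbours. Next I'll measure positions.

```bash
cat > h.py <<'E'
import cv2,numpy as np
from scipy.spatial.transform import Rotation as R
from bench import *
def ray(n,uv,st=None):
    p=camera_params(n)
    u=cv2.undistortPoints(np.array([[uv]],float),p['intrinsics'],p['dist'])[0,0]
    d=np.array([u[0],u[1],1.])
    if n=='wrist':
        M=p['mount'];Rt=R.from_quat(st['eef_rot']).as_matrix()
        return np.array(st['ee_pos'])+Rt@M[:3,3],Rt@M[:3,:3]@d
    return p['xyz'],R.from_quat(p['orientation']).as_matrix()@d
def plane(n,uv,z,st=None):
    o,d=ray(n,uv,st);return o+d*(z-o[2])/d[2]
def tri(a,b):
    A=np.zeros((3,3));B=np.zeros(3)
    for o,d in(a,b):
        d=d/np.linalg.norm(d);P=np.eye(3)-np.outer(d,d);A+=P;B+=P@o
    return np.linalg.solve(A,B)
E
python3 - <<'E'
from h import *
t=cv2.imread('pics/top0.png',0)
for nm,(x,y),(r0,r1) in(('cup',(424,224),(11,17)),('seat',(185,213),(17,23)),('tin',(335,220),(12,19))):
    # radial max of brightness -> ellipse fit
    P=[]
    for a in np.linspace(0,2*np.pi,72,endpoint=False):
        rr=np.arange(r0-2,r1,.25)
        v=cv2.remap(t,(x+rr*np.cos(a)).astype('f4')[None],(y+rr*np.sin(a)).astype('f4')[None],cv2.INTER_LINEAR)[0]
        k=v.argmax();P.append((x+rr[k]*np.cos(a),y+rr[k]*np.sin(a)))
    print(nm,cv2.fitEllipse(np.array(P,'f4')))
for nm,a,b,z in(('cup',(424.2,224),(255.9,196.8),.08),('seat',(185.2,213.3),(385,297),.127)):
    print(nm,plane('top',a,z),plane('scene',b,z),tri(ray('top',a),ray('scene',b)))
for n,u,z in(('y1',(469.5,233),.08),('y2',(431,281),.08),('tin',(335,220),.062),('jar',(372,150),.085),('blue',(153,337),.127),('disc',(495,315),.01),('bucketL',(580,400),.2)):print(n,plane('top',u,z))
s=read_state();print(s['time'],R.from_quat(s['eef_rot']).as_matrix().round(3))
E
```

```text
cup ((424.3464050292969, 223.46124267578125), (24.11779022216797, 25.7299861907959), 148.69631958007812)
seat ((185.25721740722656, 213.67942810058594), (36.15990447998047, 39.57112503051758), 134.4854736328125)
tin ((335.1999206542969, 218.20628356933594), (28.745180130004883, 29.310300827026367), 97.86361694335938)
cup [ 0.46840416 -0.22961122  0.08      ] [ 0.46657774 -0.22762142  0.08      ] [ 0.46734462 -0.22882162  0.07999193]
seat [0.47563397 0.20465931 0.127     ] [0.47552165 0.20827335 0.127     ] [0.47504693 0.20597855 0.1251939 ]
y1 [ 0.45246997 -0.31484094  0.08      ]
y2 [ 0.36262728 -0.2406976   0.08      ]
tin [ 0.47723315 -0.06435272  0.062     ]
jar [ 0.6077057  -0.13267355  0.085     ]
blue [0.25589188 0.25391466 0.127     ]
disc [ 0.30097989 -0.38215588  0.01      ]
bucketL [ 0.15939619 -0.46521774  0.2       ]
0.15 [[-0.     0.975  0.221]
 [ 0.001  0.221 -0.975]
 [-1.    -0.    -0.001]]
```

arm_command --pt "0 -40 0 0 0 0 0" --pt "0 -50 40 -30 -0.1 0 0" --pt "0 -50 405 -298 -0.558 0 0" --pt "0 -50 405 -298 -0.558 0 0" --pt "0 -50 405 -298 -0.558 0 0" --pt "0 -50 405 -298 -0.558 0 0" --pt "0 -50 405 -298 -0.558 0 0" --pt "0 -50 405 -298 -0.558 0 0" --pt "0 0 405 -298 -0.558 0 0" --pt "0 50 405 -298 -0.558 0 0" --newtons 20

```text
time: 1.15
ee_pos: [0.4259, -0.2782, 0.2275]
eef_rot: [0.271, 0.651, -0.272, 0.655]
ft_force: [1.0, -1.4, 0.4]
width: 0.0869
```

arm_command --pt "0 0 0 0 0 0 0" --pt "0 0 0 0 0 0 0"

```text
time: 1.35
ee_pos: [0.4232, -0.2794, 0.2252]
eef_rot: [0.272, 0.653, -0.271, 0.652]
ft_force: [0.9, 0.6, 1.0]
width: 0.0868
```

arm_command --pt "0 0 50 -3 0 0 0" --pt "0 40 67 -5 0 0 0" --pt "0 55 67 -5 0 0 0" --pt "0 55 67 -5 0 0 0" --pt "0 55 67 -5 0 0 0"

```text
time: 1.85
ee_pos: [0.4671, -0.2311, 0.172]
eef_rot: [0.273, 0.652, -0.273, 0.653]
ft_force: [0.6, -0.1, -0.2]
width: 0.087
```

Run:
```python
from h import *
s=read_state();im=camera('wrist');cv2.imwrite('pics/w1.png',im[:,:,::-1])
print(s['time'],s['ee_pos'],R.from_quat(s['eef_rot']).as_matrix().round(3).tolist())
p=camera_params('wrist');M=p['mount'];Rt=R.from_quat(s['eef_rot']).as_matrix()
for c in([.4675,-.229,.08],[.4525,-.315,.08]):
    l=M[:3,:3].T@(Rt.T@(np.array(c)-s['ee_pos'])-M[:3,3]);print(cv2.projectPoints(l[None],np.zeros(3),np.zeros(3),p['intrinsics'],p['dist'])[0].ravel())
```

```text
1.85 [ 0.46710014 -0.23110026  0.17196618] [[0.001, 0.712, 0.702], [-0.001, 0.702, -0.712], [-1.0, -0.0, 0.001]]
[316.55599572 243.22611083]
[376.85180629 323.28597531]
```

View pics/w1.png

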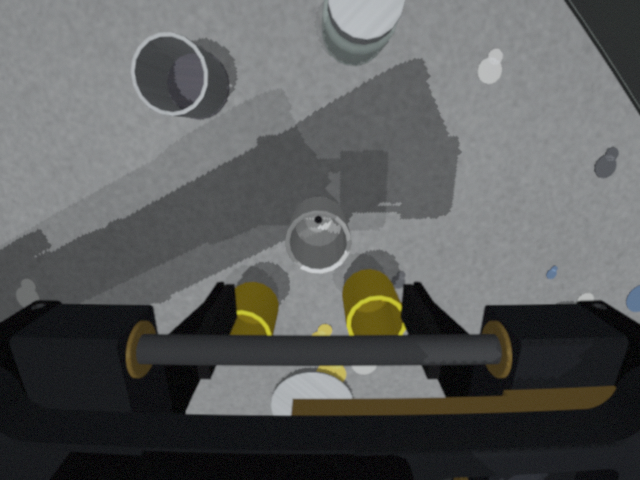

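The wrist view shows the aluminium cup, with its outlet dot, between the fingers. Its rim is centred at ~(318.5,241) against a predicted (316.6,243). The yellow cups sit at (253,310) and (375,310), nearer the lower edge.

Run:
```python
from h import *
s=read_state();print(plane('wrist',(318.5,241),.08,s))
for w in((253,325),(376,318)):print(plane('wrist',w,.08,s))
```

```text
[ 0.47018366 -0.22889611  0.08      ]
[ 0.37816799 -0.24182476  0.08      ]
[ 0.45572384 -0.31096896  0.08      ]
```

arm_command --pt "0 40 2.5 -0.5 0 0 0" --pt "0 80 2.5 -0.5 0 0 0" --pt "0 110 2.5 -0.5 0 0 0" --pt "0 129 2.5 -0.5 0 0 0" --pt "0 129 2.5 -0.5 0 0 0" --pt "0 129 2.5 -0.5 0 0 0"

```text
time: 2.5
ee_pos: [0.4695, -0.2283, 0.0434]
eef_rot: [0.272, 0.652, -0.273, 0.653]
ft_force: [1.0, 0.1, 0.1]
width: 0.0873
```

Run:
```python
from h import *
s=read_state();im=camera('wrist');cv2.imwrite('pics/w2.png',im[:,:,::-1])
im=camera('scene');cv2.imwrite('pics/s2.png',cv2.resize(im[110:270,160:360,::-1],(800,600)[:2] and (750,600)))
```

```text
(no output)
```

View pics/w2.png

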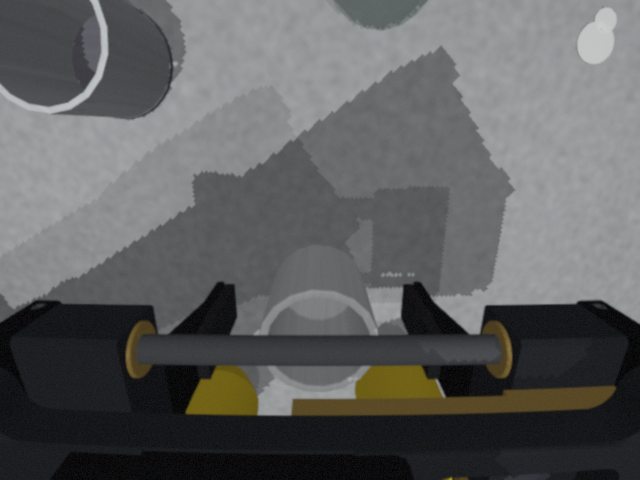

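View pics/s2.png

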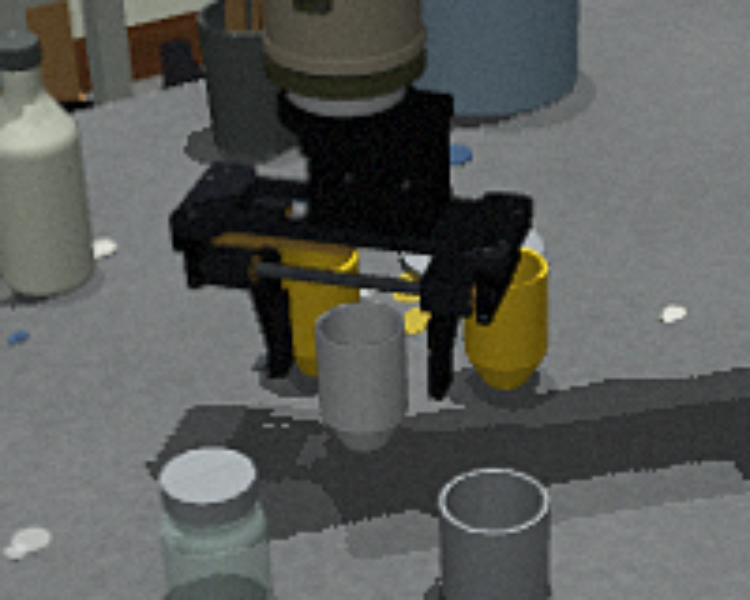

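The fingers straddle the cup. Its rim is centred at ~(319,340) in the wrist view, and the yellow cups are clear behind it. Closing.

Run:
```python
from h import *
s=read_state();print(s['time'],s['ee_pos'],plane('wrist',(319,341),.08,s))
```

```text
2.6 [ 0.46994309 -0.22826017  0.04390343] [ 0.47011144 -0.22853406  0.08      ]
```

arm_command --pt "60 0 0 0 0 0 0" --pt "110 0 0 0 0 0 0" --pt "160 0 0 0 0 0 0" --pt "160 0 0 0 0 0 0" --pt "160 0 0 0 0 0 0" --newtons 20

```text
time: 3.1
ee_pos: [0.4688, -0.2273, 0.042]
eef_rot: [0.272, 0.653, -0.272, 0.653]
ft_force: [0.4, -0.4, -0.1]
width: 0.0549
```

arm_command --pt "200 0 0 0 0 0 0" --pt "200 0 0 0 0 0 0" --pt "200 0 0 0 0 0 0" --pt "200 0 0 0 0 0 0" --newtons 25

```text
time: 3.5
ee_pos: [0.4688, -0.2273, 0.042]
eef_rot: [0.272, 0.653, -0.272, 0.653]
ft_force: [-0.7, -1.1, 0.9]
width: 0.0516
```

arm_command --pt "200 -5 0 0 0 0 0" --pt "200 -20 0 0 0 0 0" --pt "200 -45 0 0 0 0 0" --pt "200 -75 0 0 0 0 0" --pt "200 -105 0 0 0 0 0" --pt "200 -135 0 0 0 0 0" --pt "200 -155 0 0 0 0 0" --pt "200 -165 0 0 0 0 0" --pt "200 -165 0 0 0 0 0"

```text
time: 4.4
ee_pos: [0.4693, -0.2275, 0.2085]
eef_rot: [0.272, 0.652, -0.272, 0.654]
ft_force: [0.3, -0.1, -1.4]
width: 0.0518
```

Run:
```python
from h import *
s=read_state();im=camera('wrist');cv2.imwrite('pics/w3.png',im[:,:,::-1])
im=camera('scene');cv2.imwrite('pics/s3.png',im[:,:,::-1])
p=s['ee_pos'];Rt=R.from_quat(s['eef_rot']).as_matrix();print(s['width'],s['joint_positions'],p,Rt.T@(np.array([.475,.206,.207])-p))
```

```text
0.05176534922271886 [ 0.83576533  0.14785551 -0.51433989  1.7319518   0.07638321  1.27902576
 -0.48563227] [ 0.46933135 -0.2274576   0.20851898] [ 0.00093822  0.30913989 -0.30389402]
```

View pics/s3.png

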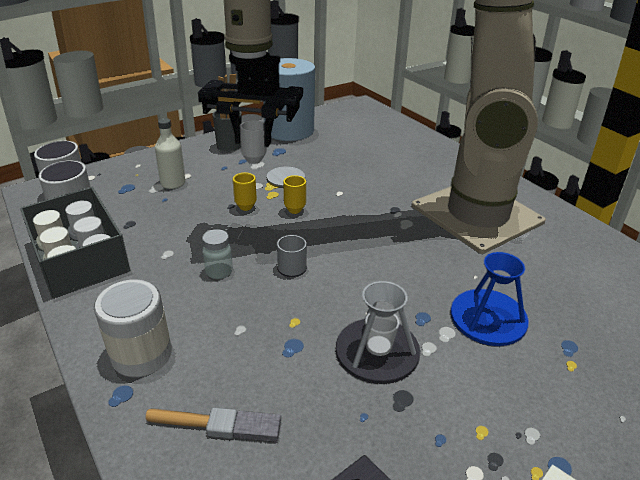

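View pics/w3.png

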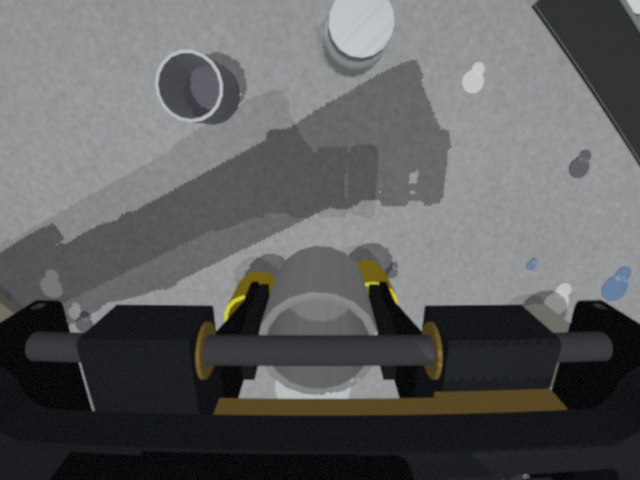

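The cup is held upright, clear of the bench and between the yellow cups. Scene shows it at (253,140). Carrying it over.

arm_command --pt "200 0 10 -10 -0.03 0 0" --pt "200 0 30 -30 -0.1 0 0" --pt "200 0 55 -54 -0.17 0 0" --pt "200 0 80 -79 -0.25 0 0" --pt "200 0 105 -103 -0.33 0 0" --pt "200 0 130 -128 -0.4 0 0" --pt "200 0 155 -152 -0.48 0 0" --pt "200 0 180 -177 -0.55 0 0" --pt "200 0 200 -197 -0.6 0 0" --pt "200 0 210 -206 -0.6 0 0"

```text
time: 5.5
ee_pos: [0.4711, 0.0722, 0.2065]
eef_rot: [0.063, 0.705, -0.063, 0.704]
ft_force: [-0.2, -0.9, -1.4]
width: 0.0514
```

Run:
```python
from h import *
s=read_state()
p=s['ee_pos'];Rt=R.from_quat(s['eef_rot']).as_matrix();print(s['width'],s['joint_positions'],p,Rt.T@(np.array([.475,.206,.207])-p),Rt.round(3))
```

```text
0.05139978718437016 [ 0.5455371   0.07093236 -0.81273724  1.82505031  0.05340496  1.26873752
 -0.46087231] [0.47114773 0.07218286 0.20653111] [-0.00042767  0.13236505 -0.02003485] [[-0.001  0.178  0.984]
 [ 0.     0.984 -0.178]
 [-1.     0.    -0.001]]
```

arm_command --pt "200 0 15 -2 -0.03 0 0" --pt "200 0 40 -6 -0.1 0 0" --pt "200 0 70 -11 -0.2 0 0" --pt "200 0 100 -15 -0.2 0 0" --pt "200 0 122 -18 -0.2 0 0" --pt "200 0 132 -20 -0.2 0 0" --pt "200 0 132 -20 -0.2 0 0" --pt "200 0 132 -20 -0.2 0 0"

```text
time: 6.3
ee_pos: [0.4781, 0.1995, 0.2066]
eef_rot: [-0.004, 0.707, 0.003, 0.707]
ft_force: [0.2, -0.7, -1.7]
width: 0.0514
```

Run:
```python
from h import *
s=read_state()
for n in('wrist','scene','top'):
    im=camera(n);cv2.imwrite(f'pics/{n}4.png',im[:,:,::-1])
t=cv2.imread('pics/top4.png');q=cv2.imread('pics/scene4.png')
cv2.imwrite('pics/c4.png',np.hstack([cv2.resize(t[150:270,120:280],(400,300),interpolation=2),cv2.resize(q[210:390,280:520],(400,300),interpolation=2)]))
p=s['ee_pos'];Rt=R.from_quat(s['eef_rot']).as_matrix();print(s['width'],s['joint_positions'],p,Rt.T@(np.array([.475,.206,.207])-p),Rt.round(3))
```

```text
0.0514184642550824 [ 0.3391487   0.20835654 -0.91509746  1.72512756  0.17174368  1.29304035
 -0.60251617] [0.47806561 0.19945037 0.20660153] [-0.00040211  0.00658115 -0.00299687] [[-0.    -0.01   1.   ]
 [-0.001  1.     0.01 ]
 [-1.    -0.001 -0.   ]]
```

View pics/scene4.png

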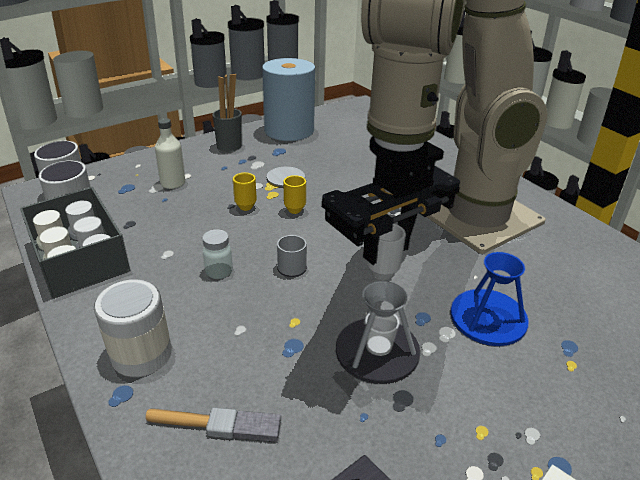

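View pics/wrist4.png

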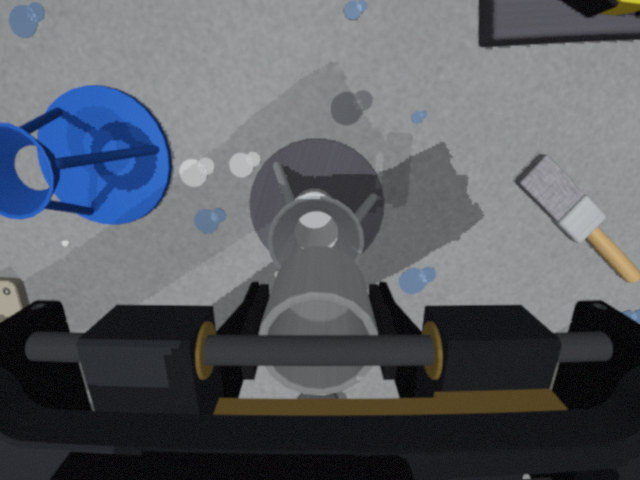

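View pics/c4.png

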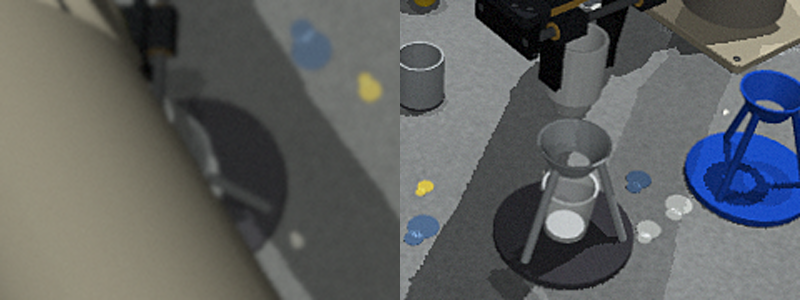

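Run:
```python
from h import *
s=read_state()
print(plane('wrist',(316.5,240),.127,s),plane('wrist',(317,205),.008,s),'plate top',plane('wrist',(317,139),.008,s),'ringtop',plane('wrist',(316.5,196),.127,s))
# plate centre from original top+scene
print(plane('wrist',(319,341),s['ee_pos'][2]+.037,s), s['ee_pos'])
```

```text
[0.47736195 0.20683877 0.127     ] [0.47723465 0.20801864 0.008     ] plate top [0.47674838 0.275806   0.008     ] ringtop [0.47714374 0.23953236 0.127     ]
[0.47910426 0.19923641 0.24382029] [0.47848449 0.19888771 0.20682029]
```

The scene view shows the cup just above the funnel. The wrist view puts the funnel centre at x≈0.477, y≈0.205, which agrees with the top and scene estimate within 2 mm. Correcting by +6.5 in y and −2.5 in z, then lowering.

arm_command --pt "200 0 4 -1.5 0 0 0" --pt "200 0 6.5 -2.5 0 0 0" --pt "200 8 6.5 -2.5 0 0 0" --pt "200 18 6.5 -2.5 0 0 0" --pt "200 28 6.5 -2.5 0 0 0" --pt "200 38 6.5 -2.5 0 0 0" --pt "200 46 6.5 -2.5 0 0 0" --pt "200 52 6.5 -2.5 0 0 0" --pt "200 54 6.5 -2.5 0 0 0" --pt "200 54 6.5 -2.5 0 0 0"

```text
time: 7.45
ee_pos: [0.4756, 0.2067, 0.1527]
eef_rot: [-0.004, 0.707, 0.004, 0.707]
ft_force: [-0.4, -0.1, -1.1]
width: 0.0519
```

Run:
```python
from h import *
s=read_state();print(s['ee_pos'],s['ft_force'],s['torque'])
im=camera('wrist');cv2.imwrite('pics/w5.png',im[:,:,::-1])
q=camera('scene')[:,:,::-1];cv2.imwrite('pics/s5.png',cv2.resize(q[210:390,280:520],(800,600),interpolation=2))
```

```text
[0.47564327 0.20672191 0.15271464] [-0.37377308 -0.06015173 -1.14212697] [-0.04692966 -0.12527319 -0.01310842]
```

View pics/s5.png

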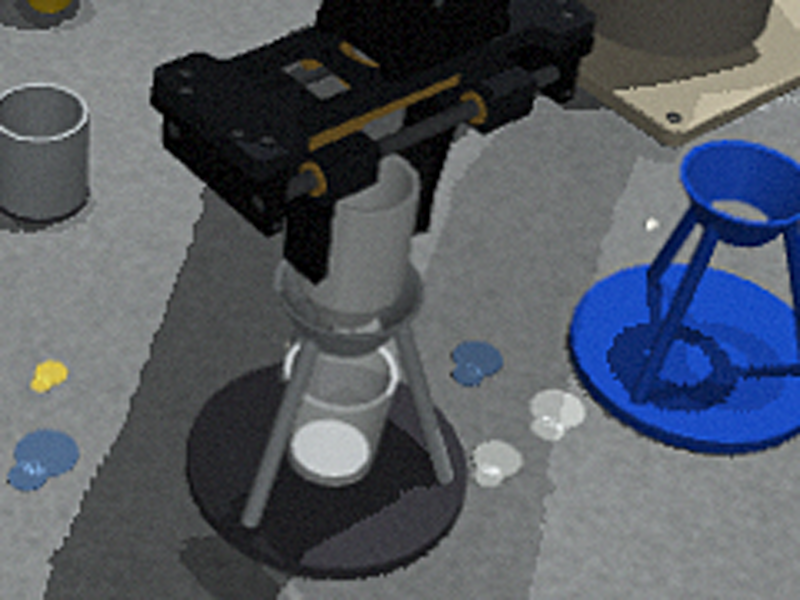

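View pics/w5.png

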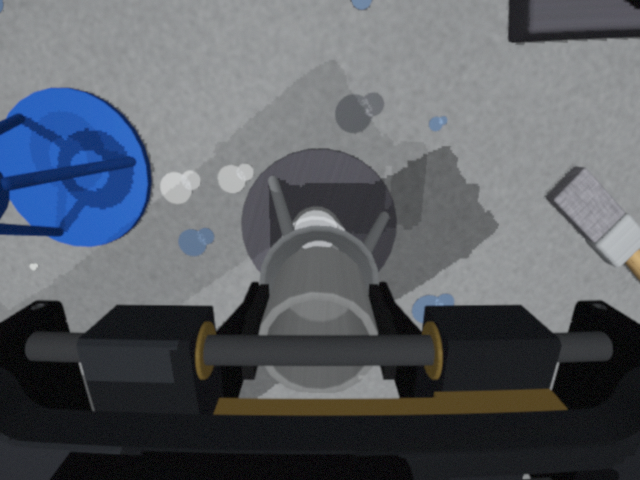

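The cup is inside the ring and centred. In the wrist view the ring (x 259–380) and cup (260–378) share a centre column of ~319. Lowering slowly on force.

arm_command --pt "200 4 0 0 0 0 0" --pt "200 8 0 0 0 0 0" --pt "200 11 0 0 0 0 0" --pt "200 13 0 0 0 0 0" --pt "200 14 0 0 0 0 0" --pt "200 14 0 0 0 0 0"

```text
time: 8.15
ee_pos: [0.4756, 0.2067, 0.1388]
eef_rot: [-0.004, 0.707, 0.004, 0.707]
ft_force: [-0.1, -0.4, -2.8]
width: 0.0515
```

arm_command --pt "200 1 0 0 0 0 0" --pt "200 1 0 0 0 0 0"

```text
time: 8.35
ee_pos: [0.4756, 0.2068, 0.138]
eef_rot: [-0.004, 0.707, 0.004, 0.707]
ft_force: [-1.7, 0.3, -0.7]
width: 0.0515
```

arm_command --pt "200 1 0 0 0 0 0" --pt "200 1 0 0 0 0 0"

```text
time: 8.55
ee_pos: [0.4755, 0.2071, 0.1375]
eef_rot: [-0.004, 0.707, 0.004, 0.707]
ft_force: [-4.5, -0.7, 6.7]
width: 0.0517
```

arm_command --pt "200 1 0 0 0 0 0" --pt "200 1 0 0 0 0 0"

```text
time: 8.75
ee_pos: [0.4755, 0.2073, 0.1372]
eef_rot: [-0.004, 0.707, 0.004, 0.707]
ft_force: [-7.8, -1.7, 15.8]
width: 0.0514
```

The cup is in contact with the cone. The lateral force of −8 N in x says it is a touch too far +x, so I'll ease that way.

arm_command --pt "200 0 -0.3 -1 0 0 0" --pt "200 0 -0.3 -1 0 0 0"

```text
time: 8.95
ee_pos: [0.4754, 0.2072, 0.1373]
eef_rot: [-0.003, 0.706, 0.004, 0.708]
ft_force: [-3.0, -0.6, 10.3]
width: 0.0518
```

arm_command --pt "200 0.5 0 0 0 0 0" --pt "200 0.5 0 0 0 0 0"

```text
time: 9.15
ee_pos: [0.4754, 0.2073, 0.1372]
eef_rot: [-0.003, 0.706, 0.004, 0.708]
ft_force: [-5.2, -0.5, 15.4]
width: 0.0516
```

TCP z has settled at 0.1372, which puts the underside at ≈0.095, so it is home. I'll take the load off, then open gently.

arm_command --pt "200 -0.7 0 -0.6 0 0 0" --pt "200 -0.7 0 -0.6 0 0 0" --newtons 8

```text
time: 9.35
ee_pos: [0.4753, 0.2071, 0.1372]
eef_rot: [-0.003, 0.706, 0.004, 0.708]
ft_force: [2.3, 1.6, 6.6]
width: 0.0518
```

arm_command --pt "95 0 0 0 0 0 0" --pt "85 0 0 0 0 0 0" --pt "75 0 0 0 0 0 0" --pt "55 0 0 0 0 0 0" --pt "30 0 0 0 0 0 0" --pt "0 0 0 0 0 0 0"

```text
time: 9.95
ee_pos: [0.474, 0.2063, 0.136]
eef_rot: [-0.004, 0.707, 0.003, 0.707]
ft_force: [0.9, -0.1, -0.5]
width: 0.077
```

Run:
```python
from h import *
s=read_state();print(s['ee_pos'],s['ft_force'],s['width'])
im=camera('wrist');cv2.imwrite('pics/w6.png',im[:,:,::-1])
q=camera('scene')[:,:,::-1];cv2.imwrite('pics/s6.png',cv2.resize(q[210:390,280:520],(800,600),interpolation=2))
```

```text
[0.4740099  0.20632615 0.1359826 ] [ 0.86705348 -0.09415682 -0.4610787 ] 0.07700130742205355
```

View pics/s6.png

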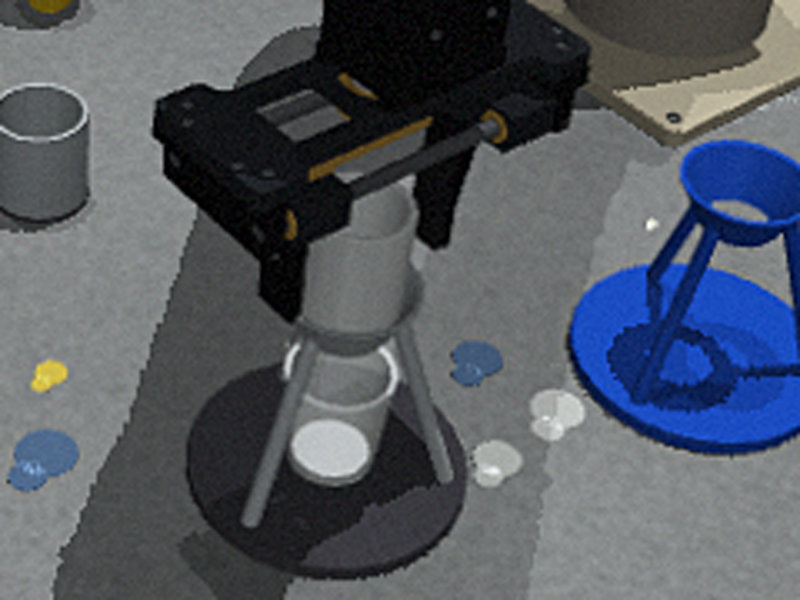

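View pics/w6.png

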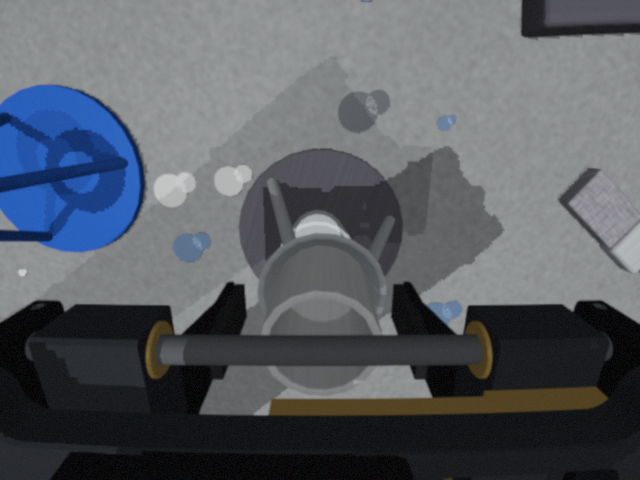

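The fingers have opened and the cup stands upright in the ring. Withdrawing straight up and then back out of the top camera's view.

arm_command --pt "0 0 0 0 0 0 0" --pt "0 0 0 0 0 0 0" --pt "0 -10 0 0 0 0 0" --pt "0 -30 0 0 0 0 0" --pt "0 -60 0 0 0 0 0" --pt "0 -100 0 0 0 0 0" --pt "0 -140 0 0 0 0 0" --pt "0 -160 -40 0 0 0 0" --pt "0 -160 -80 0 0 0 0" --pt "0 -160 -120 0 0 0 0"

```text
time: 11.05
ee_pos: [0.4754, 0.0855, 0.2977]
eef_rot: [-0.004, 0.706, 0.004, 0.708]
ft_force: [0.7, -0.1, -1.0]
width: 0.0872
```

arm_command --pt "0 0 -40 0 0 0 0" --pt "0 0 -80 0 0 0 0" --pt "0 0 -100 0 0 0 0" --pt "0 0 -100 0 0 0 0"

```text
time: 11.45
ee_pos: [0.4762, -0.0169, 0.2967]
eef_rot: [-0.002, 0.707, 0.001, 0.707]
ft_force: [0.5, 0.2, 0.3]
width: 0.0872
```

Run:
```python
from h import *
s=read_state();print(s['time'],s['ee_pos'],s['ft_force'],s['width'])
t=camera('top')[:,:,::-1];q=camera('scene')[:,:,::-1]
cv2.imwrite('pics/top7.png',t);cv2.imwrite('pics/scene7.png',q)
c=lambda im,x,y,w,h:cv2.resize(im[y:y+h,x:x+w],(400,300),interpolation=2)
cv2.imwrite('pics/c7.png',np.vstack([np.hstack([c(t,150,177,100,75),c(q,325,240,160,120)]),np.hstack([c(t,0,0,640,480),c(q,0,0,640,480)])]))
```

```text
11.45 [ 0.47619832 -0.01687614  0.29666189] [0.48076969 0.23516504 0.29790763] 0.08724990002169002
```

View pics/c7.png

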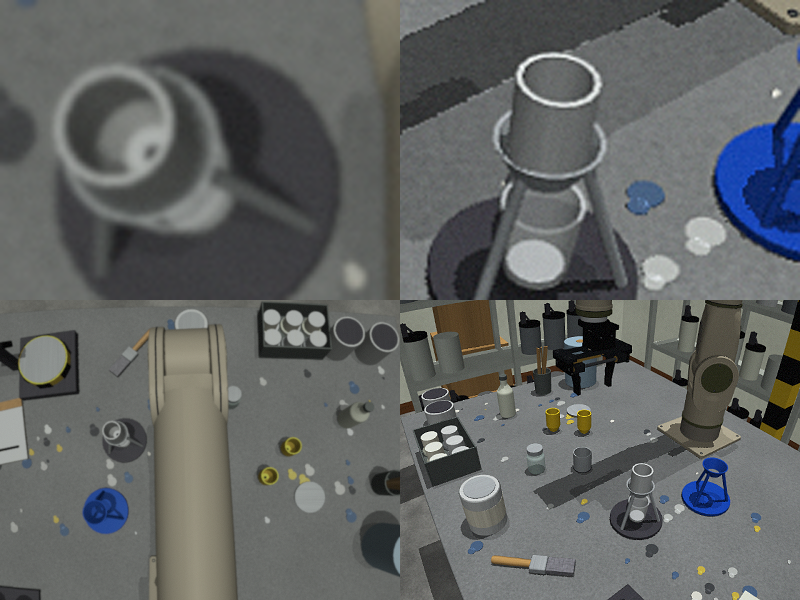

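The crops show the cup upright in the ring, with its rim at top (178.8,208.3) and scene (388.6,272.8). The tin, jar and yellow cups look unmoved. Next I'll check the rim height numerically.

Run:
```python
from h import *
print(tri(ray('top',(178.8,208.3)),ray('scene',(388.6,272.8))))
a=cv2.imread('pics/scene0.png').astype(int);b=cv2.imread('pics/scene7.png').astype(int)
for n,(x0,y0,x1,y1) in dict(jarcap=(202,230,232,250),tinrim=(276,234,308,252),y2=(282,175,307,195)).items():
    # best shift of the patch
    r=cv2.matchTemplate(b[y0-8:y1+8,x0-8:x1+8].astype('u1'),a[y0:y1,x0:x1].astype('u1'),cv2.TM_CCOEFF_NORMED);_,m,_,l=cv2.minMaxLoc(r);print(n,round(m,3),(l[0]-8,l[1]-8))
```

```text
[0.47439164 0.20584938 0.17376338]
jarcap 0.996 (0, 0)
tinrim 0.876 (0, 0)
y2 0.994 (0, 0)
```

```bash
python3 -c "
from bench import *
print(close_job())"
```

```text
the job is handed in; nothing more can be done
None
```

The flow cup is sitting upright and fully home in the steel stand's cone, and I've handed the job in at about 11.6 s of the 38 s allowed. I lowered it in slowly until it made contact (about 16 N), took most of the load off, opened the fingers and withdrew straight up.

**Height:** when it stopped descending, the hand put its underside at about 0.095 m. Afterwards the two cameras put the rim centre at (0.474, 0.206, 0.174), against about 0.175 m expected when home. The 1 mm gap is within calibration, since the same two views read the stand's rim 2 mm low.

**Other objects:** the jar and the yellow cup I compared matched the starting picture with no shift (0.99 or better). The tin also showed no shift, but its match was weaker at 0.88, possibly because the arm's shadow now lies beside it.

**Disagreements:** the views differed by 2–3 mm on the cup and seat positions. Contact showed a small sideways offset, which I eased off by about 1.5 mm before letting go.

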